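Set out the stacked coffee cups from behind the bottles on the coffee tray

TASK

The coffee is ready: set out the two stacked cups, which stand one inside the other at the back of the oak coffee tray, each on the saucer of its own colour, inside the saucer's raised ring. The grinder and the syrup bottle are in the way in front of them, so first stand both of these on the chopping board, and once both cups are on their saucers put each of the two back upright in the very ring of the tray it came from. Set everything down gently, and leave the mug and the timer where they are.

Things in the scene. Friction and masses are not known exactly. Their poses are not given: they have to be found in the camera images.
- grinder: Electric coffee-corner grinder, upright cylinder 54 mm in diameter and 208 mm tall, silver-grey with a black stripe and a dark hopper at the foot, 0.27 kg, loose. Stands in the front-left or front-right ring of the coffee tray. Origin: centre of its underside; z up.
- syrup_bottle: Amber glass syrup bottle with cream label and steel pourer, 0.33 kg, loose, 190 mm tall: body 54 mm in diameter up to 122 mm, shoulder, then a neck 28 mm in diameter from 150 to 175 mm, thin pourer above. Stands in the other front ring of the coffee tray. Origin: centre of its underside; z up.
- blue_cup: Low wide blue cup without handle, 48 mm tall, 62 mm across the rim, 58 mm at 20 mm height, 43 mm across the foot, wall 3.5 mm, inner floor 5 mm above the underside, 0.17 kg, loose. Stands in the rear ring of the coffee tray. Origin: centre of its underside; z up.
- terracotta_cup: Tall slim terracotta (orange-brown) cup without handle, 72 mm tall, 50 mm across the rim, 49 mm at 50 mm height, 31 mm across the foot, 0.11 kg, loose. Stands loosely inside the blue cup, on its inner floor, and rises 29 mm above its rim. Origin: centre of its underside; z up.
- coffee_tray: Fixed flat round oak tray, 212 mm across, top 12 mm above its underside, no rim. On it three steel rings 6 mm high, 2.5 mm walls: front left at (-22, +55) and front right at (-22, -55) mm in its frame, 70 mm inner diameter; rear at (+28, 0) mm, 58 mm inner diameter. Origin: centre of its underside; +x runs from the front rings to the rear ring, away from the robot; z up.
- chopping_board: Fixed pale wooden chopping board, 120 (x) by 300 (y) mm, top 17 mm above its underside, with a small dark dot near its +y end; it is empty and lies between robot and coffee tray. Things may be set aside anywhere on it, fully supported. Origin: centre of its underside.
- blue_saucer: Fixed blue saucer, 122 mm across, outer edge 12 mm high; flat floor 5 mm above its underside with a raised ring 4 mm high and 60 mm in inner diameter, in which the blue cup's foot belongs. One of two saucers on the dark wooden serving tray that lies on the hob, 156 mm apart, centre to centre. Origin: centre of its underside.
- terracotta_saucer: Fixed terracotta (orange-brown) saucer, 104 mm across, outer edge 11 mm high; flat floor 5 mm above its underside with a raised ring 4 mm high and 48 mm in inner diameter, in which the terracotta cup's foot belongs. Origin: centre of its underside.
- mug: White mug with a floral pattern, 87 mm in diameter, 96 mm tall, loose bystander in front of the sink, at the left. Origin: under its middle.
- timer: Round kitchen timer with red top and white foot, 63 mm in diameter, 46 mm tall, loose bystander near the back right corner of the worktop. Origin: centre of its underside.

How it is judged:
By the outcome, as a careful person would: the job done as asked, in the order asked, and still so for the second after the job is handed in, with the robot touching nothing.
It also fails if it takes over 128 s, if anything falls off the work surface, if the arm or the gripper's body presses on something with over 40 N, if the wrist force passes 120 N, or if a joint passes its speed limit or range.

ROBOT

A 6-joint arm with a two-finger parallel gripper is mounted at the origin on a cart in front of the work surface, level with it; the furniture and walls round the work are solid. World frame = base frame: x ahead of the robot, y to its left, z up, the work surface at z = 0. Lengths are in mm, angles in rad, forces in N, time in s.
With the tool pointing down it reaches from about 275 to 1000 mm from the base axis. Payload 8.4 kg.
Tool frame: the origin (TCP) lies between the finger pads; the fingertips stand r.finger_overhang ahead of it and the grasp point (between the pads) is the TCP (r.finger_overhang is the distance from the TCP to the fingertips, in mm); z points along the fingers, y is the line along which they close (so a half turn about z gives the same grasp; the last joint's range is limited). The gripper opens to 85 mm and grips with 20 to 120 N. Pads are 22 mm wide; open, the fingers measure 114 mm over their backs; the gripper's body (76 mm by 85 mm) begins 54 mm behind the grasp point. The pads swing forward as they close: fully open they stand 13 mm farther back than shut.
Start: joints at [1.15, 0.353, 1.633, -0, 1.155, -0.002], TCP at [254.164, 570.989, 250.281] pointing down, gripper open.
Joint ranges: [-2.63, 2.63], [-0.92, 2.1], [0.06, 2.66], [-1.3, 4.44], [0, 2.69], [-3.02, 3.02]. Speed limits (rad/s): [2.22, 2.22, 2.79, 3.14, 3.14, 3.14].

INTERFACE

Orientations are given as [roll, pitch, yaw] about the fixed x, y, z axes, in that order (R = Rz(yaw) Ry(pitch) Rx(roll)).
In Python, from rig import r, cams, sign_off gives the robot as it stands.
- The arm moves only by the shell command python3 -m crank 'ROWS' [FORCE]. ROWS is JSON, a list of rows, each a list of 7 numbers: the shift along the tool's x, y, z in m, then the turn, a rotation vector about the tool's x, y, z in rad, then the closure, from 0 (fully open) to 1 (shut). In form: [[dx, dy, dz, ax, ay, az, gripper], ...]. A call has 1 to 5 rows; each row is the pose to reach, as a shift and turn from the pose commanded when the call began, along the tool's axes at that moment; what a row does not reach only later rows make up. A row lasts 1/10 s, in which the tool goes at most 50 mm and 8.59 degrees, less where a joint would pass 70% of its speed; a pose out of reach is approached as far as the arm can. A call with a gripper value outside its range is refused whole. The fingers move at their own pace and stop on an object; FORCE is the grip in N (left out, the last holds). Time passes only in rows, so rows that repeat a pose let the fingers close. It gives the time, the measured TCP pose, the force, the opening and the grip force at its end, in the units of the state.
- r.sense(): the state, without advancing time (a new reading comes with each control period).
- cams.grab_frame(name): name is "scene" or "top"; returns a dict with "image" (400x640x3 uint8, red, green, blue), "fx", "fy", "cx", "cy" (pixels), "position" and "orientation" of the camera in the world. Camera axes: x right, y down, z forward; pixel columns grow to the right and rows downward; lengths in mm; the calibration is good to about 2 mm. A picture is of the moment at which its call begins. There is no depth.
- sign_off(): hands the job in; it is judged then, once.
The state is a dict: "clock": time; "qpos": joint angles; "qvel": joint speeds; "joint_efforts": joint torques, N m; "eef_pos": TCP position; "tcp_rot": TCP orientation; "contact_force": force on the tool from outside, world axes, zero at the start; "wrist_torque": the same for the moment, N m; "opening": opening from 0.0 (shut) to 1.0 (fully open); "grasp_force": force on a finger pad.
Only numpy, scipy, OpenCV 4.12 (cv2) and the standard library are available. Lean on these libraries where they do the work, as an engineer would, in place of code of your own. Each camera call takes 0.05 s, during which the arm holds its last target. There are 200 camera calls.

## Working session

There is one attempt and no reset: what is moved stays moved. The work goes in short steps, Python scripts to look and compute and a shell command to move; the robot and the scene stay as the last step left them, time stands still between calls to the robot, and variables do not carry over. Pictures are saved under pics/ and viewed, at most 14 in all, crops included, and the job is handed in when it is done.

```bash
ls; mkdir -p pics; python3 - <<'E'
from rig import r,cams
import cv2,numpy as np
print(r.finger_overhang, r.sense())
for n in("scene","top"):
    f=cams.grab_frame(n); cv2.imwrite(f"pics/{n}0.png",f["image"][:,:,::-1])
    print(n,{k:f[k] for k in f if k!="image"})
E
```

```text
pics
19.0 {'clock': 0.0, 'qpos': array([ 1.14957798e+00,  3.53663178e-01,  1.63417305e+00,  2.37815767e-05,
        1.15517358e+00, -2.40860770e-03]), 'qvel': array([ 0.00083276, -0.00228263, -0.00058704, -0.0009454 ,  0.00017157,
        0.00093912]), 'joint_efforts': array([-1.86406913e-03, -6.05262780e+01, -3.42055249e+01, -3.80608867e-05,
        9.53369978e-03, -3.77385027e-05]), 'eef_pos': array([253.97946283, 570.56042917, 249.53561577]), 'tcp_rot': array([-3.14017555e+00, -2.51566105e-05,  2.72277328e+00]), 'contact_force': array([0.29395962, 0.00447522, 0.48795695]), 'wrist_torque': array([-0.03877654, -0.00170748,  0.02818052]), 'grasp_force': 0.0, 'opening': 1.0005452754146655}
scene {'fx': 407.8105596720386, 'fy': 407.8105596720386, 'cx': 321.1086035810906, 'cy': 203.42122456243138, 'position': array([ 488.69189552, 1020.13904938,  853.15927073]), 'orientation': array([-2.29177484e+00, -2.54913247e-03, -3.09685189e+00])}
top {'fx': 400.1403024146155, 'fy': 400.1403024146155, 'cx': 317.7757273157093, 'cy': 197.26334427722645, 'position': array([-327.17776584,   80.32294171, 1137.53028438]), 'orientation': array([-2.46742629,  0.00811949, -1.53718023])}
```

View pics/scene0.png

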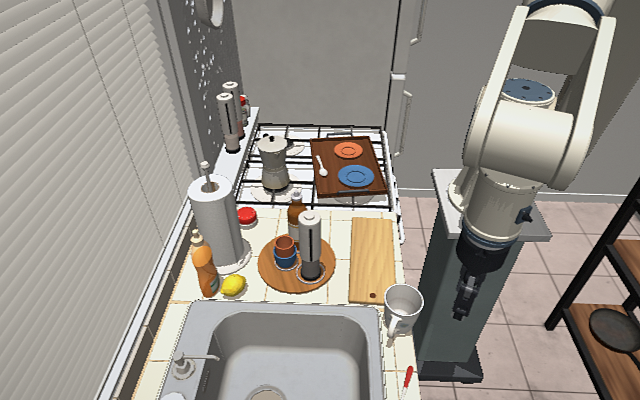

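View pics/top0.png

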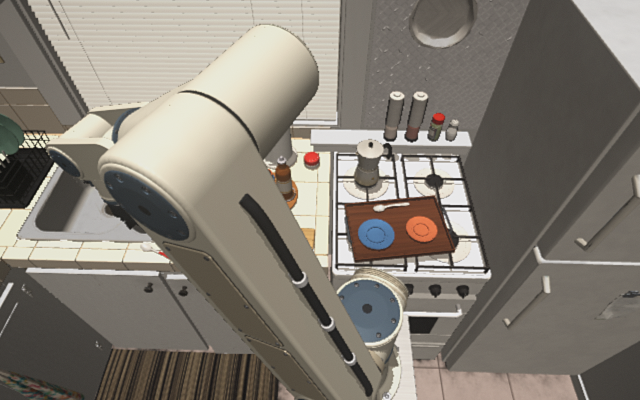

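```bash
cat > h.py <<'E'
import numpy as np,cv2
from rig import r,cams
from scipy.spatial.transform import Rotation as R
def grab(n,save=None):
    f=cams.grab_frame(n)
    if save: cv2.imwrite(f"pics/{save}.png",f["image"][:,:,::-1])
    f["R"]=R.from_euler("xyz",f["orientation"]).as_matrix(); return f
def ray(f,u,v):
    d=f["R"]@np.array([(u-f["cx"])/f["fx"],(v-f["cy"])/f["fy"],1]); return f["position"],d/np.linalg.norm(d)
def plane(f,u,v,z):
    p,d=ray(f,u,v); return p+d*(z-p[2])/d[2]
def proj(f,P):
    c=f["R"].T@(np.asarray(P,float)-f["position"]); return np.array([f["fx"]*c[0]/c[2]+f["cx"],f["fy"]*c[1]/c[2]+f["cy"]])
def tri(f,a,g,b):
    p,d=ray(f,*a);q,e=ray(g,*b)
    s=np.linalg.lstsq(np.c_[d,-e],q-p,rcond=None)[0]
    A=p+d*s[0];B=q+e*s[1]; return (A+B)/2,np.linalg.norm(A-B)
def blobs(f,lo,hi,box,amin=20):
    hsv=cv2.cvtColor(f["image"],cv2.COLOR_RGB2HSV);m=cv2.inRange(hsv,np.array(lo),np.array(hi))
    k=np.zeros_like(m);x0,y0,x1,y1=box;k[y0:y1,x0:x1]=m[y0:y1,x0:x1]
    c,_=cv2.findContours(k,cv2.RETR_EXTERNAL,cv2.CHAIN_APPROX_NONE)
    return sorted([x for x in c if cv2.contourArea(x)>amin],key=cv2.contourArea,reverse=True)
def go(P,yaw=None):
    """shift in tool axes (m) from measured pose to P, and yaw turn about tool z"""
    s=r.sense();M=R.from_euler("xyz",s["tcp_rot"]).as_matrix()
    d=M.T@(np.asarray(P,float)-s["eef_pos"])/1000
    return np.round(d,4)
E
python3 - <<'E'
from h import *
f=grab("scene")
for n,u,v,z in [("grinder foot",310,276,15),("bottle foot",297,240,15),("cup rim terr",285,240,80),("tray",297,262,12),("board TL",352,218,17),("boardTR",393,220,17),("BL",350,301,17),("BR",396,303,17),("dot",373,295,17),("bsauc",355,176,30),("tsauc",348,150,30),("mug",404,320,50),("timer",246,216,40),("moka",273,180,50)]:
    print(n,plane(f,u,v,z).round())
im=f["image"]; c=im[180:310,180:430]; cv2.imwrite("pics/c1.png",cv2.resize(c,None,fx=3,fy=3,interpolation=cv2.INTER_CUBIC)[:,:,::-1])
E
```

```text
grinder foot [545. 353.  15.]
bottle foot [590. 227.  15.]
cup rim terr [614. 290.  80.]
tray [583. 305.  12.]
board TL [434. 131.  17.]
boardTR [312. 134.  17.]
BL [443. 427.  17.]
BR [331. 427.  17.]
dot [385. 406.  17.]
bsauc [423. -59.  30.]
tsauc [ 445. -211.   30.]
mug [323. 496.  50.]
timer [744. 162.  40.]
moka [686.   1.  50.]
```

View pics/c1.png

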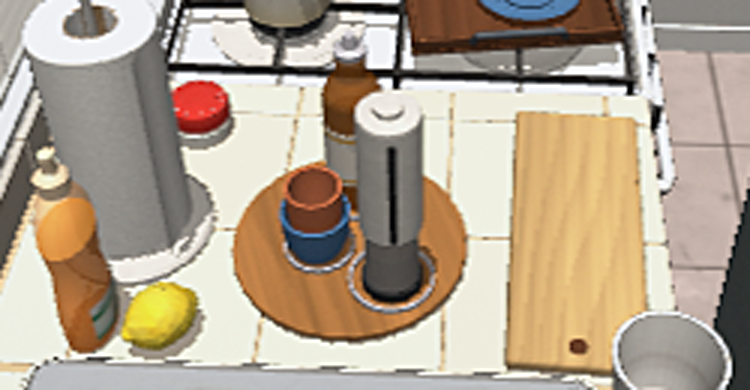

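The scene view shows the grinder (310,245) in the front-left ring, the bottle (297,220) front right, the cups (285,250), the board (372,260), the blue saucer (355,176) and the terracotta one (348,150). The arm hides the tray in the top view, so I lift it and swing it aside.

```bash
python3 -m crank '[[-0.05,0.02,-0.2,0,0,-0.42,0],[-0.05,0.02,-0.2,0,0,-0.42,0],[-0.05,0.02,-0.2,0,0,-0.42,0],[-0.05,0.02,-0.2,0,0,-0.42,0],[-0.05,0.02,-0.2,0,0,-0.42,0]]'
for i in 1; do
python3 -m crank '[[-0.02,-0.05,0,0,0,0,0],[-0.04,-0.1,0,0,0,0,0],[-0.05,-0.15,0,0,0,0,0],[-0.05,-0.2,0,0,0,0,0],[-0.05,-0.25,0,0,0,0,0]]'
python3 -m crank '[[0,-0.05,0,0,0,0,0],[0,-0.1,0,0,0,0,0],[0,-0.15,0,0,0,0,0],[0,-0.2,0,0,0,0,0],[0,-0.25,0,0,0,0,0]]'
python3 -m crank '[[0,-0.05,0,0,0,0,0],[0,-0.1,0,0,0,0,0],[0,-0.15,0,0,0,0,0],[0,-0.2,0,0,0,0,0],[0,-0.25,0,0,0,0,0]]'
python3 -m crank '[[0,-0.05,0,0,0,0,0],[0,-0.1,0,0,0,0,0],[0,-0.1,0,0,0,0,0],[0,-0.1,0,0,0,0,0],[0,-0.1,0,0,0,0,0]]'
done
python3 - <<'E'
from h import *
f=grab("top","top1"); g=grab("scene","scene1"); print(r.sense()["clock"],r.sense()["qpos"])
E
```

```text
clock: 0.65
eef_pos: [309.9, 570.1, 457.1]
tcp_rot: [3.133, 0.005, -3.141]
contact_force: [-0.4, 0.4, -0.4]
opening: 1.001
grasp_force: 0.0
clock: 1.15
eef_pos: [358.0, 325.3, 449.2]
tcp_rot: [-3.141, -0.001, -3.141]
contact_force: [-0.1, 0.0, 0.5]
opening: 1.0
grasp_force: 0.0
clock: 1.65
eef_pos: [357.6, 75.7, 449.7]
tcp_rot: [-3.142, -0.0, -3.14]
contact_force: [1.3, -0.6, -0.8]
opening: 0.999
grasp_force: 0.0
clock: 2.15
eef_pos: [357.9, -174.5, 449.9]
tcp_rot: [3.141, 0.0, -3.141]
contact_force: [0.2, 0.2, -0.2]
opening: 0.999
grasp_force: 0.0
clock: 2.65
eef_pos: [358.8, -271.8, 449.8]
tcp_rot: [3.141, -0.001, -3.14]
contact_force: [-1.4, -0.3, -0.6]
opening: 0.999
grasp_force: 0.0
2.75 [-6.50766215e-01 -7.04813052e-02  1.69863120e+00  2.13376902e-04
  1.51345621e+00 -2.22435553e+00]
```

View pics/top1.png

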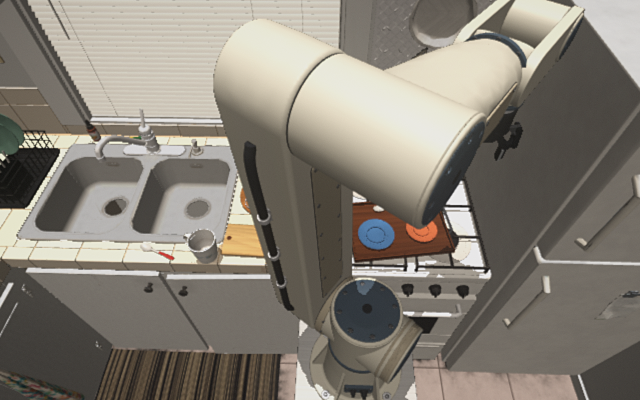

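Upper arm still hides the tray (245,200); the fridge is close on the right, so I stretch forward over the hob instead.

```bash
python3 -m crank '[[-0.05,0.02,0,0,0,0,0],[-0.1,0.04,0,0,0,0,0],[-0.15,0.06,0,0,0,0,0],[-0.2,0.08,0,0,0,0,0],[-0.25,0.1,0,0,0,0,0]]' | grep eef
python3 -m crank '[[-0.05,0.0,0,0,0,0,0],[-0.1,0,0,0,0,0,0],[-0.1,0,0,0,0,0,0]]'|grep eef
python3 - <<'E'
from h import *
f=grab("top","top2"); g=grab("scene","scene2"); print(r.sense()["clock"],r.sense()["qpos"])
E
```

```text
eef_pos: [592.7, -176.7, 450.7]
eef_pos: [695.7, -176.6, 446.3]
3.65 [-2.53265123e-01  3.96260281e-01  1.14858783e+00 -2.90978845e-05
  1.59918260e+00 -1.82788473e+00]
```

View pics/top2.png

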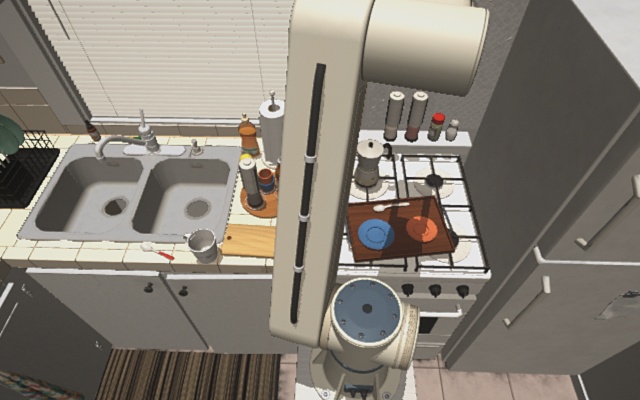

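The top view now shows the grinder (250,180), cups (266,180), board (250,240) and both saucers (376,234), (423,229); the bottle was visible in the first top picture at (283,180).

```bash
python3 - <<'E'
import cv2,numpy as np
a=cv2.imread("pics/top2.png")[140:260,215:300];b=cv2.imread("pics/top0.png")[140:260,265:345]
c=cv2.imread("pics/scene2.png")[185:290,240:340]
z=lambda i:cv2.resize(i,(int(i.shape[1]*4.0),int(i.shape[0]*4.0)),interpolation=cv2.INTER_CUBIC)
A,B=z(a),z(b)
o=np.hstack([A,B]);print(o.shape);cv2.imwrite("pics/m1.png",o)
cv2.imwrite("pics/m2.png",cv2.resize(c,None,fx=5,fy=5,interpolation=cv2.INTER_CUBIC))
E
```

```text
(480, 660, 3)
```

View pics/m1.png

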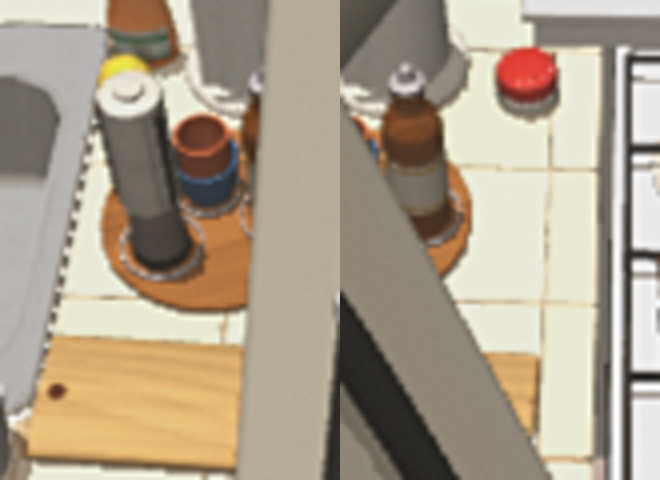

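View pics/m2.png

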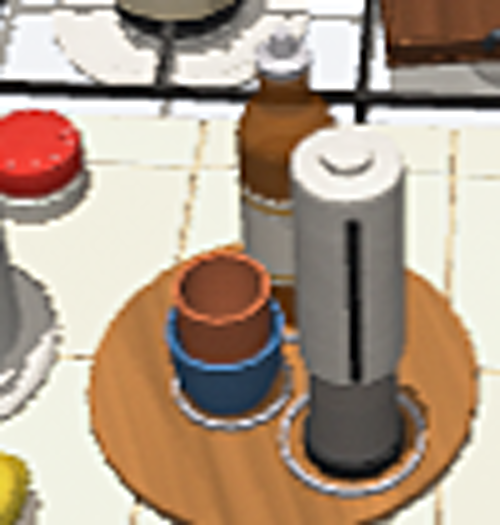

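The grinder's knob is at m2 (347,160) / m1 (128,90), the pourer at m2 (283,45) / m1 (407,72), and the terracotta rim at m2 (223,287) / m1 (202,137). Next I triangulate these.

```bash
python3 - <<'E'
from h import *
f=grab("scene");g=grab("top")
S=lambda x,y:(240+x/5-.4,185+y/5-.4); T=lambda x,y:(215+x/4-.4,140+y/4-.4); T0=lambda x,y:(265+(x-340)/4-.4,140+y/4-.4)
for n,a,b in [("grinder knob",S(347,158),T(128,88)),("pourer tip",S(283,42),T0(407,70)),("terr rim",S(223,287),T(202,137)),("blue rim",S(226,337),T(206,168)),
 ("ringL",S(352,440),T(160,244)),("dot",(373,295.3),T(57,391)),
 ("grinder foot",S(350,455),T(163,250))]:
    P,e=tri(f,a,g,b); print(n,P.round(1),round(e,1))
def sauc(F,lo,hi,box):
    c=blobs(F,lo,hi,box)[0]; e=cv2.fitEllipse(cv2.convexHull(c)); return e
for n,lo,hi in [("blue",(98,90,60),(118,255,255)),("terr",(2,110,120),(14,255,255))]:
    a=sauc(f,lo,hi,(310,130,390,200));b=sauc(g,lo,hi,(345,200,455,262))
    P,e=tri(f,a[0],g,b[0]); print(n,a,b,P.round(1),round(e,1), plane(f,*a[0],P[2]).round(1),plane(g,*b[0],P[2]).round(1))
# tray: ellipse from scene orange hull
c=blobs(f,(8,100,100),(20,200,255),(255,225,340,300));h=cv2.convexHull(np.vstack(c[:4]));e=cv2.fitEllipse(h);print(e,plane(f,*e[0],12).round(1))
E
```

```text
grinder knob [545.2 343.2 218.1] 0.5
pourer tip [585.4 238.2 198.8] 2.6
terr rim [612.6 305.9  88.2] 2.4
blue rim [612.3 305.9  48.7] 5.2
ringL [545.7 344.1  17.7] 0.2
dot [386.3 408.9  19.9] 1.3
grinder foot [547.5 343.6   5.6] 1.3
blue ((355.52880859375, 175.35073852539062), (21.352523803710938, 35.549171447753906), 93.22450256347656) ((375.64080810546875, 233.7278594970703), (29.279052734375, 35.54906463623047), 101.5318603515625) [418.8 -79.4  15.9] 2.1 [419.5 -80.7  15.9] [417.7 -78.9  15.9]
terr ((334.6955871582031, 151.71946716308594), (20.713603973388672, 54.52272415161133), 83.81648254394531) ((422.0020446777344, 227.89990234375), (24.449840545654297, 31.84583282470703), 115.13721466064453) [ 483.7 -253.4  -18.8] 25.7 [ 492.7 -269.8  -18.8] [ 469.5 -246.1  -18.8]
((296.1149597167969, 262.2287902832031), (59.85570526123047, 78.36920928955078), 85.52405548095703) [585.7 305.9  12. ]
```

Grinder, bottle and cups agree with each other: the ring spacing comes out at 112 mm against 110, and the heights are right. The terracotta saucer mask picked up the wooden tray, so I zoom in.

```bash
python3 - <<'E'
import cv2,numpy as np
a=cv2.imread("pics/top2.png")[205:265,340:460];b=cv2.imread("pics/scene2.png")[130:200,310:390]
o=np.vstack([cv2.resize(a,(640,320),interpolation=cv2.INTER_CUBIC)[:, :600],]);p=cv2.resize(b,(320,280),interpolation=cv2.INTER_CUBIC)
q=np.zeros((280,600,3),np.uint8);q[:,:320]=p
cv2.imwrite("pics/m3.png",np.vstack([o,q]))
for (im,x,y) in (("scene2",348,150),("scene2",330,160),("top2",423,221)):
    i=cv2.cvtColor(cv2.imread(f"pics/{im}.png"),cv2.COLOR_BGR2HSV);print(im,i[y,x-2:x+3])
E
```

```text
scene2 [[  9 164 137]
 [ 10 164 137]
 [  9 163 138]
 [  9 163 138]
 [  9 163 136]]
scene2 [[ 10 158 118]
 [ 11 158 118]
 [ 11 160 121]
 [ 11 156 126]
 [ 11 159 128]]
top2 [[  8 161 136]
 [  7 161 135]
 [  8 159 136]
 [  8 161 136]
 [  7 160 132]]
```

View pics/m3.png

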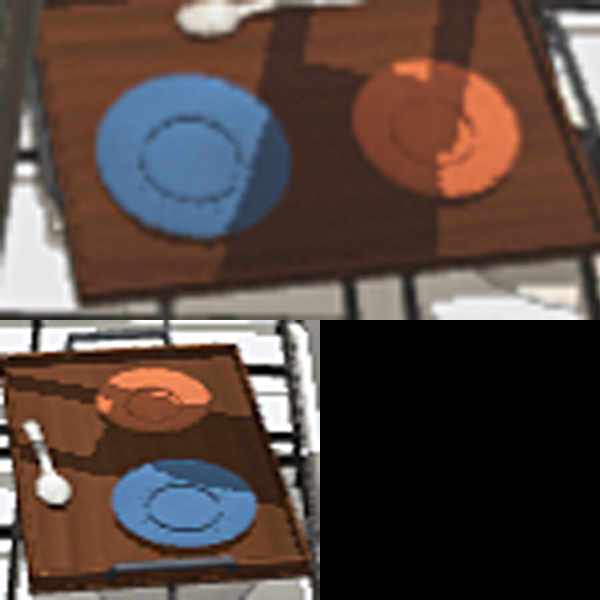

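The saucers are clear but the arm shadows the terracotta one. The first pictures are unshadowed, so I measure on those.

```bash
python3 - <<'E'
from h import *
f=grab("scene");g=grab("top")
f["image"]=cv2.imread("pics/scene0.png")[:,:,::-1].copy();g["image"]=cv2.imread("pics/top0.png")[:,:,::-1].copy()
for n,lo,hi in [("blue",(98,90,60),(118,255,255)),("terr",(2,120,170),(14,255,255))]:
    e=[];
    for F,bx in((f,(310,130,390,200)),(g,(345,200,455,262))):
        c=blobs(F,lo,hi,bx); e.append(cv2.fitEllipse(cv2.convexHull(c[0])))
    P,er=tri(f,e[0][0],g,e[1][0]); print(n,[np.round(x[0]+x[1],1) for x in e],P.round(1),round(er,1))
    for z in(10,20,30,40): print(z,plane(f,*e[0][0],z).round(1),plane(g,*e[1][0],z).round(1))
E
```

```text
blue [array([355.5, 175.4,  21.4,  35.5]), array([375.7, 233.8,  29.3,  35.8])] [418.8 -79.7  15.7] 2.1
10 [419.  -88.4  10. ] [421.4 -80.   10. ]
20 [419.9 -75.3  20. ] [414.8 -78.6  20. ]
30 [420.7 -62.1  30. ] [408.2 -77.1  30. ]
40 [421.5 -49.   40. ] [401.5 -75.7  40. ]
terr [array([347.8, 149.4,  15.4,  28.2]), array([421.2, 228.3,  24.3,  31.3])] [ 444.2 -233.7   16.4] 1.6
10 [ 444.4 -244.4   10. ] [ 447.8 -235.    10. ]
20 [ 445.  -229.4   20. ] [ 440.9 -232.2   20. ]
30 [ 445.5 -214.4   30. ] [ 434.  -229.5   30. ]
40 [ 446.  -199.4   40. ] [ 427.2 -226.7   40. ]
```

Saucers: blue at (419,-80), terracotta at (444,-234), 156.1 mm apart (should be 156), rim z ≈ 16. Now to the grinder.

```bash
python3 -m crank '[[0.02,0.05,0,0,0,0,0],[0.04,0.1,0,0,0,0,0],[0.06,0.15,0,0,0,0,0],[0.08,0.2,0,0,0,0,0],[0.1,0.245,0,0,0,0,0]]' | grep eef
python3 -m crank '[[0.015,0.045,0.02,0,0,0,0],[0.03,0.09,0.04,0,0,0,0],[0.04,0.14,0.06,0,0,0,0],[0.05,0.19,0.08,0,0,0,0],[0.05,0.235,0.1,0,0,0,0]]' | grep eef
python3 -m crank '[[0,0.041,0.02,0,0,0,0],[0,0.041,0.05,0,0,0,0],[0,0.041,0.07,0,0,0,0],[0,0.041,0.07,0,0,0,0],[0,0.041,0.07,0,0,0,0]]'
python3 -c "
from h import *
print(go((545.5,343.8,186)));grab('scene','s3')"
```

```text
eef_pos: [594.5, 53.3, 451.6]
eef_pos: [545.1, 277.5, 356.2]
clock: 5.35
eef_pos: [546.5, 317.0, 286.3]
tcp_rot: [3.141, 0.001, -3.141]
contact_force: [-0.6, -0.6, 1.0]
opening: 0.998
grasp_force: 0.0
[0.0011 0.0267 0.1003]
```

View pics/s3.png

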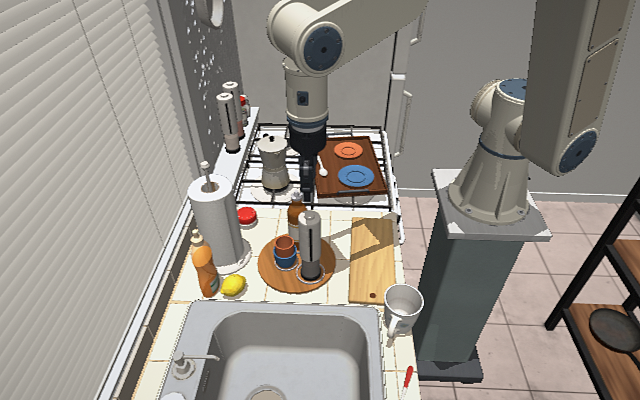

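The gripper (305,175) hangs above and just right of the grinder, as computed. I line up, go down and grip.

```bash
python3 -m crank '[[0.001,0.027,0,0,0,0,0],[0.001,0.027,0.025,0,0,0,0],[0.001,0.027,0.05,0,0,0,0],[0.001,0.027,0.075,0,0,0,0],[0.001,0.027,0.1,0,0,0,0]]'
python3 -m crank '[[0,0,0,0,0,0,0.3],[0,0,0,0,0,0,0.5],[0,0,0,0,0,0,1],[0,0,0,0,0,0,1],[0,0,0,0,0,0,1]]' 40
python3 -m crank '[[0,0,0,0,0,0,1],[0,0,0,0,0,0,1],[0,0,0,0,0,0,1]]' 40
python3 -m crank '[[0,0,-0.01,0,0,0,1],[0,0,-0.025,0,0,0,1],[0,0,-0.04,0,0,0,1],[0,0,-0.04,0,0,0,1],[0,0,-0.04,0,0,0,1]]' 40
python3 -c "
from h import *
grab('scene','s4');print(go((383,365,230)))"
```

```text
clock: 5.9
eef_pos: [546.7, 344.6, 186.4]
tcp_rot: [3.14, 0.003, -3.141]
contact_force: [0.2, 0.5, 0.4]
opening: 1.0
grasp_force: 0.0
clock: 6.4
eef_pos: [546.7, 344.9, 187.3]
tcp_rot: [3.14, 0.003, -3.14]
contact_force: [0.4, -1.6, 7.5]
opening: 0.626
grasp_force: 40.6
clock: 6.7
eef_pos: [546.8, 344.9, 187.3]
tcp_rot: [3.14, 0.003, -3.14]
contact_force: [0.3, -1.9, 7.0]
opening: 0.624
grasp_force: 40.6
clock: 7.2
eef_pos: [545.8, 344.7, 225.7]
tcp_rot: [3.141, 0.001, -3.14]
contact_force: [-0.2, -0.1, -2.4]
opening: 0.624
grasp_force: 40.3
[ 0.1624  0.0208 -0.0051]
```

Held: the opening is 53 mm and the lifted weight is right. Over to the board.

```bash
python3 -m crank '[[0.03,0.005,0,0,0,0,1],[0.065,0.01,0,0,0,0,1],[0.1,0.015,0,0,0,0,1],[0.135,0.021,0,0,0,0,1],[0.162,0.021,0,0,0,0,1]]' | grep eef
python3 -m crank '[[0,0,0.01,0,0,0,1],[0,0,0.02,0,0,0,1],[0,0,0.025,0,0,0,1],[0,0,0.028,0,0,0,1],[0,0,0.028,0,0,0,1]]' | grep -E 'eef|cont'
python3 -c "
from h import *
f=grab('scene','s5');g=grab('top','t5');print([proj(F,(x,y,17)).round() for F in(f,g) for x,y in((383,365),(410,365),(356,365),(383,392),(383,338))])"
```

```text
eef_pos: [381.3, 365.2, 224.1]
eef_pos: [384.0, 364.9, 196.1]
contact_force: [-0.2, -0.8, -2.9]
[array([373., 282.]), array([363., 281.]), array([384., 282.]), array([374., 290.]), array([373., 273.]), array([242., 239.]), array([243., 232.]), array([241., 246.]), array([234., 239.]), array([250., 239.])]
```

```bash
python3 -c "
import cv2,numpy as np
a=cv2.imread('pics/s5.png')[180:330,260:430];b=cv2.imread('pics/t5.png')[130:270,170:290]
cv2.imwrite('pics/m5.png',np.hstack([cv2.resize(a,(453,400)),cv2.resize(b,(343,400))]))"
```

```text
(no output)
```

View pics/m5.png

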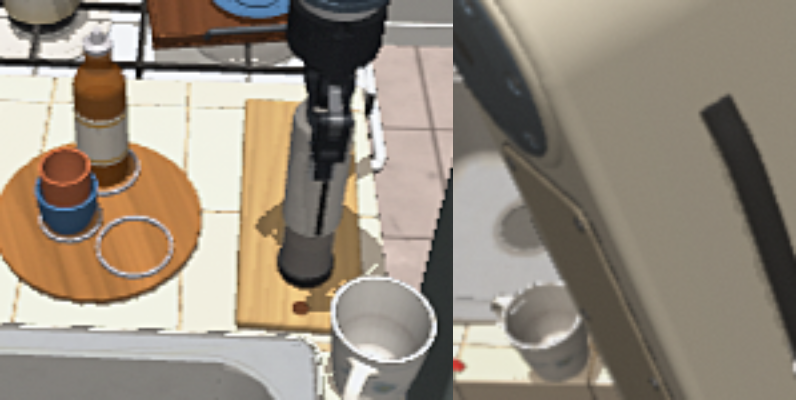

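The grinder hangs upright over the board near the dot, well inside its edges. I lower it gently in small steps.

```bash
python3 -m crank '[[0,0,0.001,0,0,0,1],[0,0,0.002,0,0,0,1],[0,0,0.003,0,0,0,1],[0,0,0.003,0,0,0,1]]' | grep -E 'eef|cont'
python3 -m crank '[[0,0,0.0005,0,0,0,1],[0,0,0.001,0,0,0,1],[0,0,0.001,0,0,0,1]]' | grep -E 'eef|cont'
```

```text
eef_pos: [383.5, 365.2, 193.8]
contact_force: [-0.8, -0.1, -2.5]
eef_pos: [383.5, 365.2, 192.8]
contact_force: [0.3, -0.1, -2.7]
```

```bash
python3 -m crank '[[0,0,0.0005,0,0,0,1],[0,0,0.001,0,0,0,1],[0,0,0.001,0,0,0,1]]' | grep -E 'eef|cont'
python3 -m crank '[[0,0,0.0005,0,0,0,1],[0,0,0.001,0,0,0,1],[0,0,0.001,0,0,0,1]]' | grep -E 'eef|cont'
```

```text
eef_pos: [383.7, 365.3, 192.3]
contact_force: [-1.0, -1.5, 3.1]
eef_pos: [384.0, 365.4, 192.3]
contact_force: [-1.8, -4.0, 13.3]
```

Touched down at z 192.3 as predicted (17 + 175). I release, rise and go to the bottle's neck.

```bash
python3 -m crank '[[0,0,-0.0015,0,0,0,1],[0,0,-0.0015,0,0,0,0.3],[0,0,-0.0015,0,0,0,0],[0,0,-0.0015,0,0,0,0],[0,0,-0.0015,0,0,0,0]]' | grep -E 'eef|cont|open'
python3 -m crank '[[0,0,-0.02,0,0,0,0],[0,0,-0.05,0,0,0,0],[0,0,-0.1,0,0,0,0],[0,0,-0.1,0,0,0,0],[0,0,-0.1,0,0,0,0]]' | grep -E 'eef|cont|open'
python3 -m crank '[[-0.04,-0.025,0,0,0,0,0],[-0.08,-0.05,0,0,0,0,0],[-0.12,-0.075,0,0,0,0,0],[-0.16,-0.1,0,0,0,0,0],[-0.201,-0.127,0,0,0,0,0]]' | grep -E 'eef'
python3 -c "
from h import *
f=grab('scene','s6');print(go((585.4,238.2,182)))"
```

```text
eef_pos: [383.6, 365.3, 192.2]
contact_force: [-0.5, 0.0, -0.5]
opening: 1.0
eef_pos: [384.0, 365.7, 293.5]
contact_force: [0.3, 0.0, -0.3]
opening: 0.999
eef_pos: [585.4, 237.1, 290.5]
[0.0058 0.0055 0.1083]
```

```bash
python3 -m crank '[[0,0,0,0,0,0,0],[0,0,0,0,0,0,0]]' | grep -E 'eef|rot'
python3 -c "
from h import *
print(go((585.4,238.2,182)))
im=cv2.imread('pics/s6.png')[150:330,240:430];cv2.imwrite('pics/m6.png',cv2.resize(im,None,fx=3,fy=3))"
```

```text
eef_pos: [583.9, 238.1, 290.6]
tcp_rot: [-3.141, -0.003, -3.141]
[-0.0019  0.0002  0.1086]
```

View pics/m6.png

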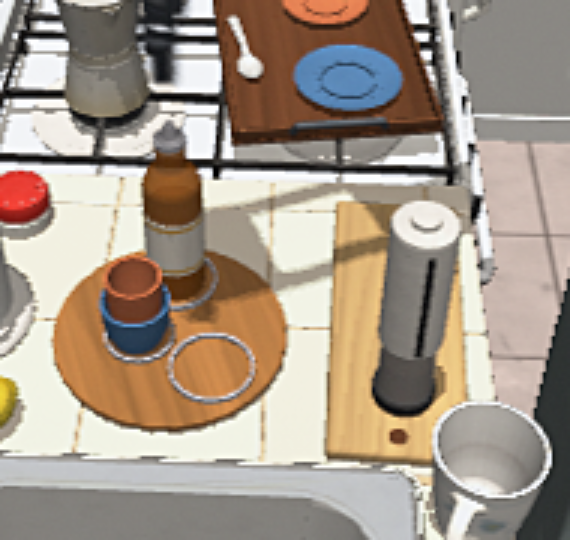

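The grinder stands upright on the board, the left ring (211,368) is empty, and the bottle is at (175,210). I grip the neck.

```bash
python3 -m crank '[[-0.002,0,0.025,0,0,0,0],[-0.002,0,0.05,0,0,0,0],[-0.002,0,0.075,0,0,0,0],[-0.002,0,0.1,0,0,0,0],[-0.002,0,0.109,0,0,0,0]]' | grep -E 'eef|cont'
python3 -m crank '[[0,0,0,0,0,0,0.3],[0,0,0,0,0,0,0.5],[0,0,0,0,0,0,0.6],[0,0,0,0,0,0,0.7],[0,0,0,0,0,0,1]]' 40 | grep -E 'eef|cont|open|gras'
python3 -m crank '[[0,0,0,0,0,0,1],[0,0,0,0,0,0,1],[0,0,0,0,0,0,1]]' 40 | grep -E 'eef|cont|open|gras'
python3 -c "
from h import *
print(plane(grab('scene'),310.3,272.7,18))"
```

```text
eef_pos: [583.9, 238.9, 180.5]
contact_force: [-0.6, 0.5, -0.6]
eef_pos: [587.3, 238.7, 184.8]
contact_force: [-1.0, -0.5, 6.8]
opening: 0.319
grasp_force: 39.5
eef_pos: [587.4, 238.7, 184.8]
contact_force: [-1.5, 0.2, 6.2]
opening: 0.316
grasp_force: 39.5
[544.93377052 344.53723896  18.        ]
```

```bash
python3 -m crank '[[0,0,-0.01,0,0,0,1],[0,0,-0.025,0,0,0,1],[0,0,-0.045,0,0,0,1],[0,0,-0.045,0,0,0,1],[0,0,-0.045,0,0,0,1]]' 40
python3 -c "
from h import *
print(go((374,190,225)))"
```

```text
clock: 13.25
eef_pos: [586.9, 238.6, 229.0]
tcp_rot: [3.141, 0.001, -3.14]
contact_force: [-0.3, -0.3, -3.4]
opening: 0.313
grasp_force: 40.0
[ 0.2129 -0.0483  0.0037]
```

```bash
python3 -m crank '[[0.03,-0.01,0,0,0,0,1],[0.07,-0.02,0,0,0,0,1],[0.11,-0.03,0,0,0,0,1],[0.15,-0.04,0,0,0,0,1],[0.19,-0.048,0,0,0,0,1]]' | grep eef
python3 -m crank '[[0.012,0,0,0,0,0,1],[0.023,0,0.01,0,0,0,1],[0.023,0,0.022,0,0,0,1],[0.023,0,0.034,0,0,0,1],[0.023,0,0.034,0,0,0,1]]' | grep -E 'eef|cont'
python3 -m crank '[[0,0,0.001,0,0,0,1],[0,0,0.002,0,0,0,1],[0,0,0.003,0,0,0,1],[0,0,0.003,0,0,0,1]]' | grep -E 'eef|cont'
python3 -m crank '[[0,0,0.0005,0,0,0,1],[0,0,0.001,0,0,0,1],[0,0,0.001,0,0,0,1]]' | grep -E 'eef|cont'
```

```text
eef_pos: [394.5, 189.3, 227.3]
eef_pos: [373.5, 190.0, 192.2]
contact_force: [-0.4, 0.1, -3.5]
eef_pos: [374.0, 190.3, 191.5]
contact_force: [-0.5, -0.5, -2.8]
eef_pos: [373.8, 190.2, 190.4]
contact_force: [0.5, -0.5, -4.5]
```

```bash
python3 -m crank '[[0,0,0.0005,0,0,0,1],[0,0,0.001,0,0,0,1],[0,0,0.001,0,0,0,1]]' | grep -E 'eef|cont'
python3 -m crank '[[0,0,0.0003,0,0,0,1],[0,0,0.0005,0,0,0,1]]' | grep -E 'eef|cont'
```

```text
eef_pos: [374.1, 190.4, 189.9]
contact_force: [-1.0, -0.7, 4.8]
eef_pos: [374.5, 190.5, 189.9]
contact_force: [-1.9, -0.3, 12.0]
```

Bottle is down. I release and go above the cups.

```bash
python3 -m crank '[[0,0,-0.001,0,0,0,1],[0,0,-0.001,0,0,0,0.7],[0,0,-0.001,0,0,0,0.4],[0,0,-0.001,0,0,0,0],[0,0,-0.001,0,0,0,0]]' | grep -E 'eef|cont|open'
python3 -m crank '[[0,0,-0.02,0,0,0,0],[0,0,-0.05,0,0,0,0],[0,0,-0.09,0,0,0,0],[0,0,-0.09,0,0,0,0],[0,0,-0.09,0,0,0,0]]' | grep -E 'eef|cont|open'
python3 -m crank '[[-0.045,0.02,0,0,0,0,0],[-0.09,0.045,0,0,0,0,0],[-0.135,0.07,0,0,0,0,0],[-0.18,0.09,0,0,0,0,0],[-0.22,0.11,0,0,0,0,0]]' | grep -E 'eef'
python3 -m crank '[[-0.018,0.006,0.05,0,0,0,0],[-0.018,0.006,0.1,0,0,0,0],[-0.018,0.006,0.13,0,0,0,0],[-0.018,0.006,0.13,0,0,0,0]]' | grep -E 'eef'
python3 -c "
from h import *
f=grab('scene','s7');print(go((612.5,306,82)))
im=cv2.imread('pics/s7.png')[150:330,220:420];cv2.imwrite('pics/m7.png',cv2.resize(im,None,fx=3,fy=3))"
```

```text
eef_pos: [373.9, 190.3, 189.9]
contact_force: [0.3, 0.5, -0.4]
opening: 0.813
eef_pos: [374.1, 190.4, 280.5]
contact_force: [-0.7, -0.4, -0.1]
opening: 0.999
eef_pos: [594.8, 301.0, 277.4]
eef_pos: [607.5, 304.4, 142.2]
[-0.0035  0.0008  0.064 ]
```

View pics/m7.png

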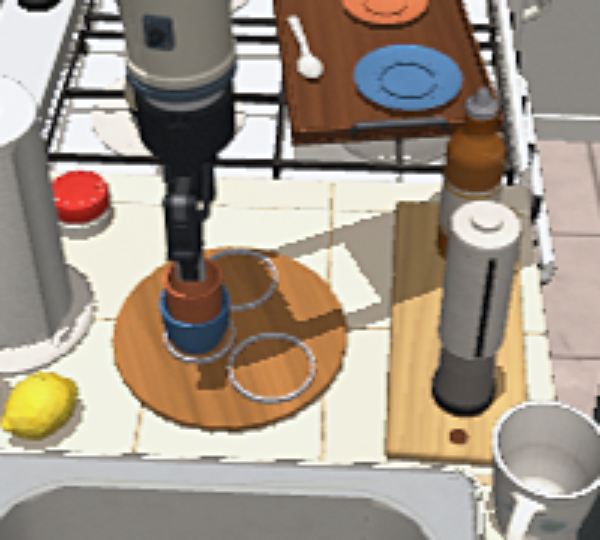

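Both items stand upright on the board, and the gripper is above the cups at (190,280). I go down and grip the terracotta cup by its free rim zone.

```bash
python3 -m crank '[[-0.003,0.001,0.015,0,0,0,0],[-0.003,0.001,0.03,0,0,0,0],[-0.003,0.001,0.045,0,0,0,0],[-0.003,0.001,0.06,0,0,0,0],[-0.003,0.001,0.06,0,0,0,0]]' | grep -E 'eef|cont'
python3 -m crank '[[0,0,0,0,0,0,0.2],[0,0,0,0,0,0,0.3],[0,0,0,0,0,0,0.36],[0,0,0,0,0,0,0.4],[0,0,0,0,0,0,0.5]]' 25 | grep -E 'eef|cont|open|gras'
python3 -m crank '[[0,0,0,0,0,0,1],[0,0,0,0,0,0,1],[0,0,0,0,0,0,1]]' 25 | grep -E 'eef|cont|open|gras'
python3 -c "
from h import *
print(plane(grab('scene'),300.7,242.3,18))"
```

```text
eef_pos: [613.1, 306.8, 87.3]
contact_force: [-0.3, -0.4, 0.8]
eef_pos: [615.1, 307.6, 90.8]
contact_force: [-1.3, -1.4, 4.6]
opening: 0.576
grasp_force: 25.8
eef_pos: [615.1, 307.6, 90.8]
contact_force: [-0.3, -1.1, 5.9]
opening: 0.572
grasp_force: 25.9
[578.7426     238.01307137  18.        ]
```

Gripped a bit high (TCP at rim level); I reopen, go 7 mm lower and grip again.

```bash
python3 -m crank '[[0,0,0,0,0,0,0.2],[0,0,0,0,0,0,0],[0.001,0,0.004,0,0,0,0],[0.001,0,0.008,0,0,0,0],[0.001,0,0.008,0,0,0,0]]' 25 | grep -E 'eef|cont'
python3 -m crank '[[0,0,0,0,0,0,0.2],[0,0,0,0,0,0,0.3],[0,0,0,0,0,0,0.36],[0,0,0,0,0,0,0.4],[0,0,0,0,0,0,0.5]]' 25 | grep -E 'eef|cont|open|gras'
python3 -m crank '[[0,0,0,0,0,0,1],[0,0,0,0,0,0,1],[0,0,0,0,0,0,1]]' 25 | grep -E 'eef|cont|open|gras'
python3 -m crank '[[0,0,-0.005,0,0,0,1],[0,0,-0.01,0,0,0,1],[0,0,-0.015,0,0,0,1],[0,0,-0.02,0,0,0,1],[0,0,-0.02,0,0,0,1]]' 25 | grep -E 'eef|cont|open|gras'
```

```text
eef_pos: [613.0, 307.3, 80.8]
contact_force: [0.7, 0.0, 0.1]
eef_pos: [613.9, 307.5, 82.3]
contact_force: [0.6, -1.2, 2.9]
opening: 0.573
grasp_force: 26.1
eef_pos: [613.8, 307.5, 82.2]
contact_force: [-1.2, -1.9, 5.2]
opening: 0.578
grasp_force: 26.2
eef_pos: [614.1, 307.8, 102.9]
contact_force: [1.3, 0.3, -1.7]
opening: 0.581
grasp_force: 26.1
```

```bash
python3 -m crank '[[0,0,-0.03,0,0,0,1],[0,0,-0.07,0,0,0,1],[0,0,-0.11,0,0,0,1],[0,0,-0.14,0,0,0,1],[0,0,-0.14,0,0,0,1]]' | grep -E 'eef|cont|open'
python3 -m crank '[[0.01,-0.03,0,0,0,0,1],[0.02,-0.07,0,0,0,0,1],[0.035,-0.11,0,0,0,0,1],[0.05,-0.15,0,0,0,0,1],[0.065,-0.19,0,0,0,0,1]]' | grep -E 'eef'
python3 -m crank '[[0.01,-0.04,0,0,0,0,1],[0.02,-0.08,0,0,0,0,1],[0.035,-0.12,0,0,0,0,1],[0.05,-0.16,0,0,0,0,1],[0.065,-0.2,0,0,0,0,1]]' | grep -E 'eef'
python3 -m crank '[[0.01,-0.04,0,0,0,0,1],[0.02,-0.08,0,0,0,0,1],[0.03,-0.12,0,0,0,0,1],[0.04,-0.15,0.02,0,0,0,1],[0.04,-0.15,0.05,0,0,0,1]]' | grep -E 'eef'
python3 -m crank '[[0,0,0.02,0,0,0,1],[0,0,0.04,0,0,0,1],[0,0,0.06,0,0,0,1],[0,0,0.06,0,0,0,1]]' | grep -E 'eef|cont'
python3 -c "
from h import *
f=grab('scene','s8');g=grab('top','t8');print(go((444,-234,100)))
a=f['image'][110:210,290:400];b=g['image'][130:270,340:470]
cv2.imwrite('pics/m8.png',np.hstack([cv2.resize(a,(440,400)),cv2.resize(b,(350,400))])[:,:,::-1])"
```

```text
eef_pos: [615.8, 308.6, 247.4]
contact_force: [-0.0, -0.0, -0.5]
opening: 0.568
eef_pos: [547.5, 116.0, 240.8]
eef_pos: [482.8, -84.0, 241.1]
eef_pos: [444.0, -236.2, 192.1]
eef_pos: [442.2, -231.6, 129.1]
contact_force: [-0.8, -0.3, -1.7]
[-0.0002 -0.0016  0.0316]
```

View pics/m8.png

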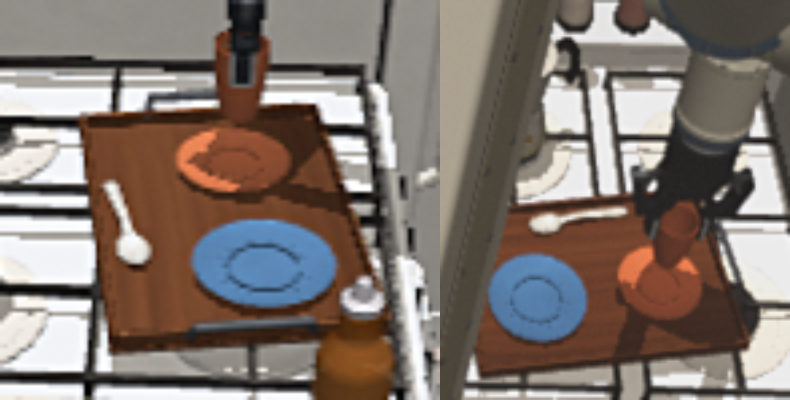

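The cup hangs upright above the terracotta saucer (foot at m8 (240,120) and (668,268)). I check its position by triangulation, then lower.

```bash
python3 -c "
from h import *
f=grab('scene');g=grab('top')
print(tri(f,(349.6,139.3),g,(424.5,223.6)), proj(f,(443,-233,64)),proj(g,(443,-233,64)))
# saucer inner ring centre (m8): scene (242,163)? top (659,285)
print(tri(f,(290+241/4,110+164/4),g,(340+219*.371,130+284*.35)))"
python3 -m crank '[[0,-0.001,0.015,0,0,0,1],[0,-0.0015,0.03,0,0,0,1],[0,-0.0015,0.04,0,0,0,1],[0,-0.0015,0.045,0,0,0,1],[0,-0.0015,0.045,0,0,0,1]]' | grep -E 'eef|cont'
```

```text
(array([ 438.38208097, -236.96888334,   56.15661282]), np.float64(5.736088825776071)) [348.95311143 138.59693611] [423.9573655  220.25304254]
(array([ 437.67842105, -231.89328939,   14.21489365]), np.float64(5.367707230343638))
eef_pos: [444.2, -234.1, 86.8]
contact_force: [0.5, -0.2, -0.5]
```

```bash
python3 -m crank '[[0,0.001,0.002,0,0,0,1],[0,0.001,0.004,0,0,0,1],[0,0.001,0.006,0,0,0,1],[0,0.001,0.006,0,0,0,1]]' | grep -E 'eef|cont'
python3 -m crank '[[0,0,0.001,0,0,0,1],[0,0,0.002,0,0,0,1],[0,0,0.002,0,0,0,1]]' | grep -E 'eef|cont'
python3 -m crank '[[0,0,0.0005,0,0,0,1],[0,0,0.001,0,0,0,1],[0,0,0.001,0,0,0,1]]' | grep -E 'eef|cont'
python3 -c "
from h import *
f=grab('scene','s9')
a=f['image'][115:175,310:390];cv2.imwrite('pics/m9.png',cv2.resize(a,None,fx=7,fy=7,interpolation=cv2.INTER_CUBIC)[:,:,::-1])"
```

```text
eef_pos: [444.2, -233.2, 80.8]
contact_force: [0.2, -0.7, -1.5]
eef_pos: [444.2, -233.2, 78.8]
contact_force: [-0.3, 0.2, -0.4]
eef_pos: [444.2, -233.2, 77.8]
contact_force: [0.5, -1.0, -1.7]
```

View pics/m9.png

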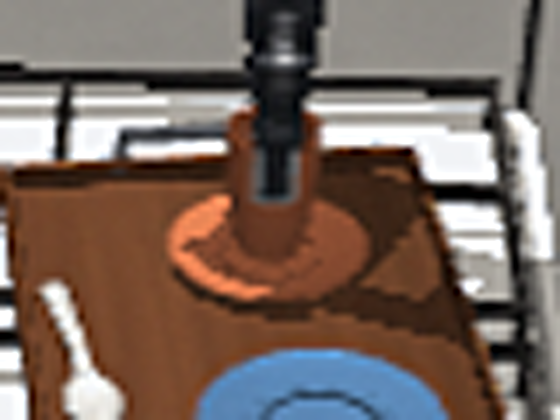

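The cup foot (272,262) is centred over the ring of the saucer (270,247). That was my 14th picture, so from here I check by numbers only. I go down to contact.

```bash

python3 -m crank '[[0,0,0.0005,0,0,0,1],[0,0,0.001,0,0,0,1],[0,0,0.001,0,0,0,1]]' | grep -E 'eef|cont'
python3 -m crank '[[0,0,0.0005,0,0,0,1],[0,0,0.001,0,0,0,1],[0,0,0.001,0,0,0,1]]' | grep -E 'eef|cont'
```

```text
eef_pos: [444.3, -233.2, 76.8]
contact_force: [0.4, -0.2, -1.6]
eef_pos: [444.3, -233.2, 75.8]
contact_force: [-0.4, 0.4, 0.1]
```

```bash

python3 -m crank '[[0,0,0.0005,0,0,0,1],[0,0,0.001,0,0,0,1],[0,0,0.001,0,0,0,1]]' | grep -E 'eef|cont'
```

```text
eef_pos: [444.2, -233.1, 74.8]
contact_force: [0.1, 0.4, -1.1]
```

```bash

python3 -m crank '[[0,0,0.0005,0,0,0,1],[0,0,0.001,0,0,0,1],[0,0,0.001,0,0,0,1]]' | grep -E 'eef|cont'
python3 -m crank '[[0,0,0.0005,0,0,0,1],[0,0,0.001,0,0,0,1],[0,0,0.001,0,0,0,1]]' | grep -E 'eef|cont'
```

```text
eef_pos: [444.2, -233.2, 73.8]
contact_force: [-0.4, 0.2, 0.2]
eef_pos: [444.5, -233.3, 73.2]
contact_force: [-0.7, 1.0, 3.6]
```

```bash

python3 -m crank '[[0,0,0.0005,0,0,0,1],[0,0,0.001,0,0,0,1],[0,0,0.001,0,0,0,1]]' | grep -E 'eef|cont'
```

```text
eef_pos: [444.8, -233.3, 73.1]
contact_force: [-3.3, 2.2, 17.7]
```

Touchdown at z 73.2 puts the foot at z ≈ 8, which is the saucer's floor (ring top would be 12+). I release and return for the blue cup.

```bash
python3 -m crank '[[0,0,-0.0018,0,0,0,1],[0,0,-0.0018,0,0,0,0.35],[0,0,-0.0018,0,0,0,0.2],[0,0,-0.0018,0,0,0,0],[0,0,-0.0018,0,0,0,0]]' | grep -E 'eef|cont|open'
python3 -m crank '[[0,0,-0.02,0,0,0,0],[0,0,-0.05,0,0,0,0],[0,0,-0.1,0,0,0,0],[0,0,-0.15,0,0,0,0],[0,0,-0.17,0,0,0,0]]' | grep -E 'eef|cont|open'
python3 -m crank '[[-0.015,0.045,0,0,0,0,0],[-0.03,0.09,0,0,0,0,0],[-0.045,0.135,0,0,0,0,0],[-0.06,0.18,0,0,0,0,0],[-0.075,0.22,0,0,0,0,0]]' | grep -E 'eef'
python3 -m crank '[[-0.015,0.045,0,0,0,0,0],[-0.03,0.09,0,0,0,0,0],[-0.045,0.135,0,0,0,0,0],[-0.06,0.18,0,0,0,0,0],[-0.075,0.22,0,0,0,0,0]]' | grep -E 'eef'
python3 -m crank '[[-0.01,0.045,0,0,0,0,0],[-0.017,0.09,0,0,0,0,0],[-0.017,0.1,0.04,0,0,0,0],[-0.017,0.1,0.08,0,0,0,0],[-0.017,0.1,0.08,0,0,0,0]]' | grep -E 'eef'
python3 - <<'E'
from h import *
f=grab("scene","s10");g=grab("top","t10")
for n,F,bx,lo,hi in(("terr s",f,(310,100,390,170),(2,110,90),(14,255,255)),("blue s",f,(260,225,310,275),(98,80,40),(118,255,255)),("blue t",g,(225,150,300,215),(98,80,40),(118,255,255))):
    c=blobs(F,lo,hi,bx)
    if c: print(n,cv2.boundingRect(c[0]),cv2.contourArea(c[0]))
for P in ((612.5,306,60),(612.5,306,12),(581.5,306,60),(643.5,306,60)): print(P,proj(f,P).round(1),proj(g,P).round(1))
print(proj(f,(444,-233,82)).round(1),proj(f,(469,-233,82)).round(1),proj(f,(419,-233,82)).round(1))
E
```

```text
eef_pos: [444.2, -233.2, 73.5]
contact_force: [0.6, -0.3, 1.0]
opening: 1.002
eef_pos: [445.9, -234.0, 248.3]
contact_force: [0.3, -0.3, 0.3]
opening: 0.997
eef_pos: [519.2, -11.0, 243.7]
eef_pos: [593.9, 209.4, 243.4]
eef_pos: [607.0, 305.9, 157.6]
terr s (310, 131, 68, 39) 1557.0
blue s (274, 242, 22, 26) 433.5
(612.5, 306, 60) [285.2 249.8] [266.1 178.8]
(612.5, 306, 12) [286.1 261.9] [267.5 187.5]
(581.5, 306, 60) [297.  250.2] [265.1 185.4]
(643.5, 306, 60) [273.3 249.4] [267.1 172.4]
[348.9 134.2] [341.9 134.1] [356.  134.4]
```

```bash
python3 -m crank '[[0,0,0.02,0,0,0,0],[0,0,0.04,0,0,0,0],[0,0,0.06,0,0,0,0],[0,0,0.06,0,0,0,0]]' | grep -E 'eef|cont'
python3 -c "
from h import *
print(go((613,306.5,46)))
f=grab('scene');a=cv2.imread('pics/scene0.png')[:,:,::-1]
d=(np.abs(f['image'].astype(int)-a).sum(2)>60).astype(np.uint8)[100:172,315:385];c,_=cv2.findContours(d,cv2.RETR_EXTERNAL,cv2.CHAIN_APPROX_NONE)
print([cv2.boundingRect(x) for x in c if cv2.contourArea(x)>8])"
```

```text
eef_pos: [610.7, 306.3, 103.9]
contact_force: [0.1, 0.3, 0.1]
[-0.0024  0.0002  0.0579]
[(27, 42, 15, 12), (27, 31, 15, 10), (0, 23, 17, 18)]
```

The terracotta cup stands where predicted (x 342–357, rim row 131). I go down to the blue cup.

```bash
python3 -m crank '[[-0.002,0,0.015,0,0,0,0],[-0.002,0,0.03,0,0,0,0],[-0.002,0,0.045,0,0,0,0],[-0.002,0,0.054,0,0,0,0],[-0.002,0,0.058,0,0,0,0]]' | grep -E 'eef|cont'
python3 -m crank '[[0,0,0,0,0,0,0.1],[0,0,0,0,0,0,0.17],[0,0,0,0,0,0,0.22],[0,0,0,0,0,0,0.26],[0,0,0,0,0,0,0.4]]' 35 | grep -E 'eef|cont|open|gras'
python3 -m crank '[[0,0,0,0,0,0,1],[0,0,0,0,0,0,1],[0,0,0,0,0,0,1]]' 35 | grep -E 'eef|cont|open|gras'
python3 -m crank '[[0,0,-0.005,0,0,0,1],[0,0,-0.01,0,0,0,1],[0,0,-0.015,0,0,0,1],[0,0,-0.02,0,0,0,1],[0,0,-0.02,0,0,0,1]]' 35 | grep -E 'eef|cont|open|gras'
```

```text
eef_pos: [611.8, 306.7, 43.9]
contact_force: [-1.3, 0.3, -0.7]
eef_pos: [613.0, 307.3, 46.7]
contact_force: [-1.4, 0.9, 4.1]
opening: 0.693
grasp_force: 37.5
eef_pos: [613.0, 307.3, 46.6]
contact_force: [-1.3, 0.5, 6.7]
opening: 0.695
grasp_force: 37.6
eef_pos: [613.1, 307.3, 66.7]
contact_force: [-0.3, -0.0, -2.1]
opening: 0.696
grasp_force: 38.0
```

```bash
python3 -m crank '[[0,0,-0.03,0,0,0,1],[0,0,-0.07,0,0,0,1],[0,0,-0.11,0,0,0,1],[0,0,-0.15,0,0,0,1],[0,0,-0.17,0,0,0,1]]' | grep -E 'eef|cont|open'
python3 -m crank '[[0.01,-0.03,0,0,0,0,1],[0.03,-0.07,0,0,0,0,1],[0.05,-0.11,0,0,0,0,1],[0.075,-0.15,0,0,0,0,1],[0.095,-0.19,0,0,0,0,1]]' | grep -E 'eef'
python3 -m crank '[[0.02,-0.04,0,0,0,0,1],[0.04,-0.08,0,0,0,0,1],[0.06,-0.12,0,0,0,0,1],[0.08,-0.16,0,0,0,0,1],[0.1,-0.197,0,0,0,0,1]]' | grep -E 'eef'
python3 -m crank '[[0,0,0.03,0,0,0,1],[0,0,0.06,0,0,0,1],[0,0,0.1,0,0,0,1],[0,0,0.14,0,0,0,1],[0,0,0.14,0,0,0,1]]' | grep -E 'eef|cont'
python3 -m crank '[[0,0,0.01,0,0,0,1],[0,0,0.02,0,0,0,1],[0,0,0.02,0,0,0,1]]' | grep -E 'eef|cont|open'
python3 -c "
from h import *
print(go((419,-79.7,55)))"
```

```text
eef_pos: [613.8, 307.6, 239.9]
contact_force: [-0.2, 0.4, -2.0]
opening: 0.7
eef_pos: [516.2, 115.5, 235.5]
eef_pos: [417.0, -81.6, 235.8]
eef_pos: [414.7, -79.6, 92.1]
contact_force: [-1.5, 1.1, -1.2]
eef_pos: [418.5, -80.2, 76.0]
contact_force: [0.1, 0.2, -1.3]
opening: 0.695
[-0.0005  0.0005  0.021 ]
```

```bash
python3 -m crank '[[0,0,0.01,0,0,0,1],[0,0,0.018,0,0,0,1],[0,0,0.024,0,0,0,1],[0,0,0.028,0,0,0,1],[0,0,0.028,0,0,0,1]]' | grep -E 'eef|cont'
python3 -m crank '[[0,0,0.0005,0,0,0,1],[0,0,0.001,0,0,0,1],[0,0,0.001,0,0,0,1]]' | grep -E 'eef|cont'
```

```text
eef_pos: [417.7, -80.1, 47.1]
contact_force: [-0.0, -0.3, -1.5]
eef_pos: [418.2, -80.2, 46.8]
contact_force: [0.2, -0.6, -1.5]
```

```bash

python3 -m crank '[[0,0,0.0005,0,0,0,1],[0,0,0.001,0,0,0,1],[0,0,0.001,0,0,0,1]]' | grep -E 'eef|cont'
python3 -m crank '[[0,0,0.0005,0,0,0,1],[0,0,0.001,0,0,0,1],[0,0,0.001,0,0,0,1]]' | grep -E 'eef|cont'
```

```text
eef_pos: [418.1, -80.2, 45.7]
contact_force: [-0.4, -1.0, -0.9]
eef_pos: [418.0, -80.2, 44.6]
contact_force: [-0.9, -0.3, -1.5]
```

```bash

python3 -m crank '[[0,0,0.0005,0,0,0,1],[0,0,0.001,0,0,0,1],[0,0,0.001,0,0,0,1]]' | grep -E 'eef|cont'
python3 -m crank '[[0,0,0.0005,0,0,0,1],[0,0,0.001,0,0,0,1],[0,0,0.001,0,0,0,1]]' | grep -E 'eef|cont'
```

```text
eef_pos: [418.0, -80.2, 43.6]
contact_force: [0.5, -0.1, -2.0]
eef_pos: [418.1, -80.2, 42.7]
contact_force: [-0.0, -0.8, -1.4]
```

```bash

python3 -m crank '[[0,0,0.0005,0,0,0,1],[0,0,0.001,0,0,0,1],[0,0,0.001,0,0,0,1]]' | grep -E 'eef|cont'
```

```text
eef_pos: [418.1, -80.2, 42.5]
contact_force: [-5.2, 0.1, 18.2]
```

Touchdown at z 42.5, so the foot is at 7.9 mm and on the saucer floor. I release, rise, check the cup, and head to the bottle.

```bash
python3 -m crank '[[0,0,-0.001,0,0,0,1],[0,0,-0.001,0,0,0,0.25],[0,0,-0.001,0,0,0,0.1],[0,0,-0.001,0,0,0,0],[0,0,-0.001,0,0,0,0]]' | grep -E 'eef|cont|open'
python3 -m crank '[[0,0,-0.02,0,0,0,0],[0,0,-0.06,0,0,0,0],[0,0,-0.11,0,0,0,0],[0,0,-0.16,0,0,0,0],[0,0,-0.21,0,0,0,0]]' | grep -E 'eef|cont|open'
python3 -m crank '[[0,0.01,-0.045,0,0,0,0],[0.02,0.06,-0.045,0,0,0,0],[0.03,0.11,-0.045,0,0,0,0],[0.04,0.16,-0.045,0,0,0,0],[0.044,0.2,-0.045,0,0,0,0]]' | grep -E 'eef'
python3 -m crank '[[0,0.04,0,0,0,0,0],[0,0.07,0,0,0,0,0],[0,0.07,0,0,0,0,0],[0,0.07,0,0,0,0,0]]' | grep -E 'eef'
python3 - <<'E'
from h import *
f=grab("scene","s11");print(go((374.1,190.4,188)))
a=cv2.imread('pics/scene0.png')[:,:,::-1]
def diff(x0,y0,x1,y1):
    d=(np.abs(f['image'].astype(int)-a).sum(2)>60).astype(np.uint8)[y0:y1,x0:x1];c,_=cv2.findContours(d,cv2.RETR_EXTERNAL,cv2.CHAIN_APPROX_NONE)
    return [tuple(np.add(cv2.boundingRect(x),(x0,y0,0,0))) for x in c if cv2.contourArea(x)>8]
print(diff(315,100,400,200))
for P in((418,-80,56),(387,-80,56),(449,-80,56),(418,-80,8)):print(proj(f,P).round(1))
E
```

```text
eef_pos: [418.1, -80.2, 42.6]
contact_force: [-1.0, -0.6, -0.3]
opening: 1.001
eef_pos: [417.5, -80.1, 254.7]
contact_force: [1.1, -0.7, -0.5]
opening: 1.003
eef_pos: [372.7, 121.4, 297.9]
eef_pos: [373.4, 190.0, 297.4]
[-0.0007  0.0012  0.1094]
[(np.int64(369), np.int64(193), np.int64(19), np.int64(7)), (np.int64(375), np.int64(179), np.int64(12), np.int64(12)), (np.int64(347), np.int64(160), np.int64(20), np.int64(22)), (np.int64(342), np.int64(142), np.int64(15), np.int64(12)), (np.int64(342), np.int64(131), np.int64(15), np.int64(10)), (np.int64(373), np.int64(100), np.int64(27), np.int64(66))]
[356.7 165.8]
[366.1 166.1]
[347.3 165.6]
[355.8 177.3]
```

Both cups stand as predicted. Now I measure the empty rings exactly before putting things back.

```bash
python3 - <<'E'
from h import *
f=grab("scene","s12");g=grab("top","t12")
for nm,F,ctr in(("scene",f,[(545,344,15),(579,239,15),(612,307,15)]),("top",g,[(545,344,15),(579,239,15),(612,307,15)])):
    hsv=cv2.cvtColor(F["image"],cv2.COLOR_RGB2HSV)
    for C in ctr:
        u,v=proj(F,C); rad=18
        x0,y0=int(u)-rad,int(v)-rad
        s=hsv[y0:y0+2*rad,x0:x0+2*rad,1]
        m=(s<105).astype(np.uint8)
        c,_=cv2.findContours(m,cv2.RETR_EXTERNAL,cv2.CHAIN_APPROX_NONE)
        out=[]
        for k in c:
            if len(k)>=25:
                e=cv2.fitEllipse(cv2.convexHull(k));p=(e[0][0]+x0,e[0][1]+y0);out.append((np.round(p,1).tolist(),np.round(e[1],1).tolist(),plane(F,*p,16).round(1).tolist()))
        print(nm,C,out)
E
```

```text
Traceback (most recent call last):
cv2.error: OpenCV(4.12.0) /io/opencv/modules/imgproc/src/shapedescr.cpp:361: error: (-201:Incorrect size of input array) There should be at least 5 points to fit the ellipse in function 'fitEllipseNoDirect'
```

```bash
python3 - <<'E'
from h import *
f=grab("scene");F=f
hsv=cv2.cvtColor(F["image"],cv2.COLOR_RGB2HSV)
for C in [(545,344,15),(579,239,15),(612,307,15)]:
    u,v=proj(F,C); rx,ry=17,13; x0,y0=int(u)-rx,int(v)-ry
    s=hsv[y0:y0+2*ry,x0:x0+2*rx,1]; m=(s<105).astype(np.uint8)
    n,l,st,_=cv2.connectedComponentsWithStats(m,connectivity=8)
    i=1+np.argmax([ (l==k).sum() for k in range(1,n)]); pts=np.argwhere(l==i)[:,::-1].astype(np.float32)
    e=cv2.fitEllipse(pts);p=(e[0][0]+x0,e[0][1]+y0)
    print(C,np.round(p,1),np.round(e[1],1),len(pts),plane(F,*p,16).round(1))
    print("\n".join("".join(".#"[a] for a in row) for row in m))
E
```

```text
(545, 344, 15) [310.1 272.1] [22.  27.7] 161 [545.8 340.9  16. ]
....##............................
....##......###########...........
...###....################........
...##...#####..........####.......
...##..###...............####.....
..##..###..................###....
.##..###....................###...
###.###......................##...
##..##.......................###..
...##.........................##..
...##.........................##..
...##.........................##..
...##.........................##..
...##.........................##..
...##.........................##..
...##.........................##..
...###.......................##...
....###.....................###...
.....##.....................##....
.....###...................##.....
......####...............###......
........####...........####.......
.........#################.......#
...........############.........##
...............####...........####
.............................#####
(579, 239, 15) [297.6 241.1] [23.3 35.4] 290 [588.2 231.8  16. ]
##################################
#########################
[... 1124 characters left out ...]

..........######.....#####........
.........###............####......
........###..............###......
.......##..................##.....
......##...................##.....
......##....................##....
.....###....................##....
.....##.....................##....
.....##....................###....
.....##....................##...##
......##...................##..###
......###.................##..###.
.......##................##..###..
........###............####.###...
.........###.........#####..##....
..........##############...##.....
............##########.....##.....
...........................##.....
...........................##.....
...........................##.....
```

Right ring ≈ (582,238), left ≈ (545,343), 111 mm apart (110 expected). I pick the bottle up again.

```bash
python3 -m crank '[[-0.001,0.001,0.025,0,0,0,0],[-0.001,0.001,0.05,0,0,0,0],[-0.001,0.001,0.075,0,0,0,0],[-0.001,0.001,0.1,0,0,0,0],[-0.001,0.001,0.109,0,0,0,0]]' | grep -E 'eef|cont'
python3 -m crank '[[0,0,0,0,0,0,0.3],[0,0,0,0,0,0,0.5],[0,0,0,0,0,0,0.6],[0,0,0,0,0,0,0.7],[0,0,0,0,0,0,1]]' 40 | grep -E 'eef|cont|open|gras'
python3 -m crank '[[0,0,0,0,0,0,1],[0,0,0,0,0,0,1],[0,0,0,0,0,0,1]]' 40 | grep -E 'eef|cont|open|gras'
python3 -m crank '[[0,0,-0.01,0,0,0,1],[0,0,-0.025,0,0,0,1],[0,0,-0.045,0,0,0,1],[0,0,-0.045,0,0,0,1],[0,0,-0.045,0,0,0,1]]' 40 | grep -E 'eef|cont|open|gras'
python3 -c "
from h import *
print(go((584,238.5,228)))"
```

```text
eef_pos: [373.7, 189.3, 186.9]
contact_force: [0.0, -0.3, 0.5]
eef_pos: [375.5, 191.0, 189.8]
contact_force: [-0.2, -1.4, 6.2]
opening: 0.315
grasp_force: 39.2
eef_pos: [375.5, 191.0, 189.8]
contact_force: [0.2, -1.8, 5.9]
opening: 0.317
grasp_force: 39.2
eef_pos: [374.8, 190.8, 233.9]
contact_force: [-0.2, -0.6, -4.3]
opening: 0.314
grasp_force: 40.0
[-0.2093  0.0474  0.0061]
```

```bash
python3 -m crank '[[-0.03,0.01,0,0,0,0,1],[-0.07,0.02,0,0,0,0,1],[-0.11,0.03,0,0,0,0,1],[-0.15,0.04,0,0,0,0,1],[-0.19,0.047,0,0,0,0,1]]' | grep eef
python3 -m crank '[[-0.01,0,0,0,0,0,1],[-0.02,0,0.005,0,0,0,1],[-0.02,0,0.015,0,0,0,1],[-0.02,0,0.02,0,0,0,1],[-0.02,0,0.02,0,0,0,1]]' | grep -E 'eef|cont'
python3 -m crank '[[0,0,0,0,0,0,1],[0,0,0,0,0,0,1]]' | grep -E 'eef|rot'
```

```text
eef_pos: [565.6, 238.2, 231.9]
eef_pos: [582.8, 237.5, 212.1]
contact_force: [-0.3, 0.0, -3.4]
eef_pos: [584.5, 238.1, 214.2]
tcp_rot: [3.141, 0.001, -3.14]
```

```bash
python3 -m crank '[[0,0,0.008,0,0,0,1],[0,0,0.016,0,0,0,1],[0,0,0.022,0,0,0,1],[0,0,0.025,0,0,0,1],[0,0,0.025,0,0,0,1]]' | grep -E 'eef|cont'
python3 -m crank '[[0,0,0.001,0,0,0,1],[0,0,0.002,0,0,0,1],[0,0,0.002,0,0,0,1]]' | grep -E 'eef|cont'
python3 -m crank '[[0,0,0.0005,0,0,0,1],[0,0,0.001,0,0,0,1],[0,0,0.001,0,0,0,1]]' | grep -E 'eef|cont'
```

```text
eef_pos: [584.4, 237.8, 187.8]
contact_force: [0.6, -0.8, -4.1]
eef_pos: [584.8, 238.0, 186.8]
contact_force: [0.1, -0.6, -3.5]
eef_pos: [584.7, 238.0, 185.7]
contact_force: [0.5, 0.0, -3.9]
```

```bash
python3 -m crank '[[0,0,0.0005,0,0,0,1],[0,0,0.001,0,0,0,1],[0,0,0.001,0,0,0,1]]' | grep -E 'eef|cont'
python3 -m crank '[[0,0,0.0003,0,0,0,1],[0,0,0.0005,0,0,0,1]]' | grep -E 'eef|cont'
```

```text
eef_pos: [585.1, 238.1, 185.2]
contact_force: [0.9, 0.5, 0.0]
eef_pos: [585.5, 238.2, 185.1]
contact_force: [0.4, -1.3, 5.8]
```

Bottom at tray level (12), inside the ring. I release and fetch the grinder.

```bash
python3 -m crank '[[0,0,-0.0005,0,0,0,1],[0,0,-0.0005,0,0,0,0.7],[0,0,-0.0005,0,0,0,0.4],[0,0,-0.0005,0,0,0,0],[0,0,-0.0005,0,0,0,0]]' | grep -E 'eef|cont|open'
python3 -m crank '[[0,0,-0.02,0,0,0,0],[0,0,-0.05,0,0,0,0],[0,0,-0.1,0,0,0,0],[0,0,-0.11,0,0,0,0],[0,0,-0.11,0,0,0,0]]' | grep -E 'eef|cont|open'
python3 -m crank '[[0.04,0.025,0,0,0,0,0],[0.08,0.05,0,0,0,0,0],[0.12,0.075,0,0,0,0,0],[0.16,0.1,0,0,0,0,0],[0.201,0.127,0,0,0,0,0]]' | grep -E 'eef'
python3 -m crank '[[0,0,0,0,0,0,0],[0,0,0,0,0,0,0]]' | grep -E 'eef|rot'
python3 -c "
from h import *
print(go((384,365.4,191)))"
```

```text
eef_pos: [584.4, 238.0, 184.3]
contact_force: [0.1, 0.6, -0.7]
opening: 0.813
eef_pos: [585.7, 238.4, 297.0]
contact_force: [-0.4, -0.2, 0.0]
opening: 1.0
eef_pos: [381.2, 364.6, 292.6]
eef_pos: [382.3, 364.8, 293.2]
tcp_rot: [-3.14, -0.001, -3.138]
[-0.0019  0.0008  0.1022]
```

```bash
python3 -m crank '[[-0.001,0.001,0.025,0,0,0,0],[-0.001,0.001,0.05,0,0,0,0],[-0.001,0.001,0.075,0,0,0,0],[-0.001,0.001,0.1,0,0,0,0],[-0.001,0.001,0.102,0,0,0,0]]' | grep -E 'eef|cont'
python3 -m crank '[[0,0,0,0,0,0,0.2],[0,0,0,0,0,0,0.3],[0,0,0,0,0,0,0.36],[0,0,0,0,0,0,0.5],[0,0,0,0,0,0,1]]' 40 | grep -E 'eef|cont|open|gras'
python3 -m crank '[[0,0,0,0,0,0,1],[0,0,0,0,0,0,1],[0,0,0,0,0,0,1]]' 40 | grep -E 'eef|cont|open|gras'
python3 -m crank '[[0,0,-0.01,0,0,0,1],[0,0,-0.025,0,0,0,1],[0,0,-0.04,0,0,0,1],[0,0,-0.04,0,0,0,1],[0,0,-0.04,0,0,0,1]]' 40 | grep -E 'eef|cont|open|gras'
python3 -c "
from h import *
print(go((546.3,344.5,225)))"
```

```text
eef_pos: [383.9, 363.2, 189.0]
contact_force: [-0.5, -0.7, -0.0]
eef_pos: [385.2, 365.8, 194.1]
contact_force: [0.7, -3.6, 5.6]
opening: 0.622
grasp_force: 40.3
eef_pos: [385.2, 365.8, 194.1]
contact_force: [0.4, -3.0, 6.2]
opening: 0.624
grasp_force: 40.3
eef_pos: [384.6, 365.9, 233.1]
contact_force: [0.2, -0.1, -1.9]
opening: 0.627
grasp_force: 41.4
[-0.1617 -0.0216  0.0082]
```

```bash
python3 -m crank '[[-0.03,-0.005,0,0,0,0,1],[-0.065,-0.01,0,0,0,0,1],[-0.1,-0.015,0,0,0,0,1],[-0.135,-0.021,0,0,0,0,1],[-0.1625,-0.0215,0,0,0,0,1]]' | grep eef
python3 -m crank '[[0,0,0.01,0,0,0,1],[0,0,0.018,0,0,0,1],[0,0,0.02,0,0,0,1],[0,0,0.02,0,0,0,1]]' | grep -E 'eef|cont'
python3 -m crank '[[0,0,0.008,0,0,0,1],[0,0,0.014,0,0,0,1],[0,0,0.018,0,0,0,1],[0,0,0.02,0,0,0,1],[0,0,0.02,0,0,0,1]]' | grep -E 'eef|cont'
python3 -m crank '[[0,0,0.0005,0,0,0,1],[0,0,0.001,0,0,0,1],[0,0,0.001,0,0,0,1]]' | grep -E 'eef|cont'
```

```text
eef_pos: [548.5, 343.4, 231.5]
eef_pos: [545.6, 344.3, 211.7]
contact_force: [0.8, -0.4, -1.8]
eef_pos: [546.9, 344.4, 192.3]
contact_force: [-0.1, -0.7, -2.8]
eef_pos: [547.2, 344.5, 191.8]
contact_force: [0.1, -0.6, -2.6]
```

```bash
python3 -m crank '[[0,0,0.0005,0,0,0,1],[0,0,0.001,0,0,0,1],[0,0,0.001,0,0,0,1]]' | grep -E 'eef|cont'
python3 -m crank '[[0,0,0.0005,0,0,0,1],[0,0,0.001,0,0,0,1],[0,0,0.001,0,0,0,1]]' | grep -E 'eef|cont'
python3 -m crank '[[0,0,0.0004,0,0,0,1],[0,0,0.0008,0,0,0,1]]' | grep -E 'eef|cont'
```

```text
eef_pos: [547.1, 344.4, 190.6]
contact_force: [0.4, -0.6, -2.5]
eef_pos: [547.1, 344.4, 189.6]
contact_force: [-0.3, 0.5, -1.8]
eef_pos: [547.2, 344.5, 189.2]
contact_force: [0.3, -0.9, 2.1]
```

Contact at z 189.2, as predicted. I release, withdraw and check everything numerically against the starting picture.

```bash
python3 -m crank '[[0,0,0,0,0,0,1],[0,0,0,0,0,0,0.35],[0,0,0,0,0,0,0.2],[0,0,0,0,0,0,0],[0,0,0,0,0,0,0]]' | grep -E 'eef|cont|open'
python3 -m crank '[[0,0,-0.02,0,0,0,0],[0,0,-0.05,0,0,0,0],[0,0,-0.1,0,0,0,0],[0,0,-0.15,0,0,0,0],[0,0,-0.2,0,0,0,0]]' | grep -E 'eef|cont|open'
python3 -m crank '[[0.04,-0.03,0,0,0,0,0],[0.08,-0.06,0,0,0,0,0],[0.12,-0.1,0,0,0,0,0],[0.16,-0.14,0,0,0,0,0],[0.16,-0.18,0,0,0,0,0]]' | grep -E 'eef'
python3 -m crank '[[0,0,0,0,0,0,0],[0,0,0,0,0,0,0],[0,0,0,0,0,0,0]]' | grep -E 'clock|eef'
python3 - <<'E'
from h import *
f=grab("scene","send");a=cv2.imread('pics/scene0.png')[:,:,::-1]
d=(np.abs(f['image'].astype(int)-a).sum(2)>75).astype(np.uint8);d[:,420:]=0;d[:100]=0
c,_=cv2.findContours(d,cv2.RETR_EXTERNAL,cv2.CHAIN_APPROX_NONE)
print([cv2.boundingRect(x) for x in c if cv2.contourArea(x)>10])
def dump(x0,y0,x1,y1):
    hsv=cv2.cvtColor(f["image"],cv2.COLOR_RGB2HSV)[y0:y1,x0:x1]
    for row in hsv: print("".join("D" if p[2]<60 else "." if p[1]<70 else "b" if 95<p[0]<120 else "o" if p[1]>=105 else "-" for p in row))
dump(280,190,334,290)
E
```

```text
eef_pos: [547.1, 344.5, 189.0]
contact_force: [-0.1, 0.7, 0.3]
opening: 0.997
eef_pos: [546.8, 344.3, 390.9]
contact_force: [0.8, 1.3, -0.2]
opening: 0.997
eef_pos: [384.4, 163.9, 388.9]
clock: 50.45
eef_pos: [387.8, 165.0, 389.1]
[(400, 237, 5, 6), (273, 236, 27, 34), (309, 229, 5, 33), (316, 217, 6, 22), (361, 205, 37, 32), (290, 193, 8, 10), (347, 160, 20, 22), (342, 142, 15, 12), (342, 131, 14, 9), (375, 100, 18, 25)]
DDDD.............................D...ooooooooooooooooo
D................................D...ooooooooooooooooo
................................DD...ooooooooooooooooo
................................DD...Doooooooooooooooo
.................................D...DDDDDDDDDDDDDDDDD
................................DD...DDDDDDDDDDDDDDDDD
................................DD...oDDDDDDDDoooDDooo
................................D....-oooDDDoooDDDD-.-
................................D.....-...............
................................D.....................
............oo......oo..........D.....................
.............ooooooooo..........D.....................
............-o
[... 4125 characters left out ...]
ooo..-oooDDDDDD....DDDDDDDo-..oooooo-...
oooooooooooooooooo..ooooDDDDDDDDDDDDDDDoo..ooooooo....
oooooooooooooooooo-..ooooDDDDDDDDDDDDooo..ooooooo.....
ooooooooooooooooooo-...oooooDDDDDDoooo...ooooooo......
ooooooooooooooooooooo...-ooooooooooo....ooooooo-......
oooooooooooooooooooooo......-----......ooooooo.-......
oooooooooooooooooooooooo............ooooooooo.........
oooooooooooooooooooooooooooo...-ooooooooooo-..........
oooooooooooooooooooooooooooooooooooooooooo.....-......
oooooooooooooooooooooooooooooooooooooooo-......-......
ooooooooooooooooooooooooooooooooooooooo........-......
oooooooooooooooooooooooooooooooooooooo.........-......
oooooooooooooooooooooooooooooooooo-............-......
```

The grinder sits centred in its ring. The bottle is back with only a small shift, both cups are on their saucers, and the mug and timer are unchanged. Handing in.

```bash
python3 -c "
from rig import sign_off
print(sign_off())"
```

```text
the job is handed in; nothing more can be done
None
```

The job is handed in at about 50 s of the allowed 128 s: both cups are on their own saucers, the grinder and syrup bottle are back upright in the rings they came from, and the mug and timer were not moved.

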